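# Twist the brass spout elbow into the clamped cask coupling

## Task

Fit the brass spout elbow to the clamped steel coupling: lower its lugged end fully home into the coupling's mouth with the spout over the white line, then screw it clockwise (seen from above) as it tightens until the spout lies over the yellow line, and let go. Leave the black elbow and the grey hose barb standing where they are.

Things in the scene. Friction and masses are not known exactly. Their poses are not given: they have to be found in the camera images.
- brass_elbow_mid (a point): Centre of the grip block (28 mm along its x, 24 along y, 36 high, flat sides) of the brass spout elbow, 0.2 to 0.4 kg, standing upright; 64 mm above its foot. z up, x along the spout. Below: a 34 mm flange (23 to 28 mm under the point), an 18 mm shank and at the foot two lugs, one under the spout, one opposite it, 36 mm tip to tip, 10 wide, 8 high. Grip across the 24 mm.
- brass_nozzle (a point): Lower end of the brass elbow's nozzle: the 17 mm spout tube leaves the block level (its centre 2 mm above brass_elbow_mid) and bends down at 70 mm along the elbow's x; the point is 30 mm below brass_elbow_mid.
- socket: Steel coupling in a green clamp on a grey disc (210 mm wide, 10 high), fixed. Origin: its axis at table level; z up, x along the yellow line; white line 75 deg anticlockwise. 76 mm wide, rim 54 mm up; 45 deg funnel mouth, 68 mm wide, to a 44 mm bore 42 mm up; floor 20 mm up: fully home, brass_elbow_mid is 84 mm up. Ledges let the lugs down only with the spout 40 to 140 deg anticlockwise of yellow.
- ring (a joint): Friction ring in the coupling, rad clockwise, starts 0 to 0.12, hard stop 1.1 (about 28 deg beyond yellow). Once home, the elbow turns freely clockwise under the ledges until its lugs meet the ring about 28 to 35 deg before yellow; resistance then jumps to about 0.15 N m, rises to 0.22 N m at yellow, and the ring stays where left.
- black_elbow_mid (a point): Black plastic elbow, a bystander of the same shape and size as the brass one; the point is the centre of its grip block, 64 mm above its foot. Not to be moved.
- grey_barb_mid (a point): Grey plastic straight hose barb, a bystander with the same lugged end and grip block, but a ridged upright tube (19 mm thick, 34 mm long) on top in place of a spout, 116 mm tall; the point is the centre of its grip block, 64 mm above its foot. Not to be moved.
There are look-alikes about, which are no part of the job. Several things look just like the part that bears brass_elbow_mid: the one meant starts farthest to the robot's left.

How it is judged:
By the outcome, as a careful person would: the job done as asked, in the order asked, and still so for the second after the job is handed in, with the robot touching nothing.
It also fails if it takes over 42 s, if anything falls off the work surface, if the arm or the gripper's body presses on something with over 40 N, if the wrist force passes 120 N, or if a joint passes its speed limit or range.

## Robot

A 6-joint arm with a two-finger parallel gripper is mounted at the origin on the work surface. World frame = base frame: x ahead of the robot, y to its left, z up, the work surface at z = 0. Lengths are in m, angles in degrees, forces in N, time in s.
With the tool pointing down it reaches from about 0.4 to 0.825 m from the base axis. Payload 7 kg.
Tool frame: the origin (TCP) lies on the centre line of the jaws, within the pads' length; the fingertips stand 11 mm ahead of it and the grasp point (between the pads) lies 8 mm behind it; z points along the fingers, y is the direction in which the jaws open and shut (so a half turn about z gives the same grasp; the last joint's range is limited). The gripper opens to 88 mm and grips with 3 to 60 N. Pads are 19 mm wide; open, the fingers measure 130 mm over their backs; the gripper's body (78 mm by 193 mm) begins 47 mm behind the grasp point.
Start: joints at [-56.431, 20.546, 0.682, 0, -70.136, -16.507], TCP at [0.198, -0.645, 0.209] pointing down, gripper open.
Joint ranges: [-176.03, 176.03], [-82.01, 121.73], [-58.28, 71.71], [-173.87, 95.51], [-174.79, -0.11], [-173.66, 173.66]. Speed limits (degrees/s): [136.94, 136.94, 172.46, 180, 180, 180].

## Interface

Orientations are given as [roll, pitch, yaw] about the fixed x, y, z axes, in that order (R = Rz(yaw) Ry(pitch) Rx(roll)).
In Python, from plant import ctrl, cams, order gives the robot as it stands.
- The arm moves only by the tool jog_arm, never from a script. Its argument "motion" is a list of rows, each an object with "offset": the shift along the tool's x, y, z in mm, a list of three; "roll": the turn about the tool's z in rad; "hand": the finger opening in mm, from 0 to 87.6. A call has 1 to 20 rows; each row is the pose to reach, as a shift and turn from the pose commanded when the call began, along the tool's axes at that moment; what a row does not reach only later rows make up. A row lasts 1/12 s, in which the tool goes at most 41.7 mm and 7.16 degrees, less where a joint would pass 70% of its speed; a pose out of reach is approached as far as the arm can. A call with a gripper value outside its range is refused whole. The fingers move at their own pace and stop on an object; the grip force is fixed at half the most. Time passes only in rows, so rows that repeat a pose let the fingers close. It gives the time, the measured TCP pose, the force and the opening at its end, in the units of the state.
- ctrl.get_obs(): the state, without advancing time (a new reading comes with each control period).
- cams.snapshot(name): name is "scene" or "top"; returns a dict with "img" (420x560x3 uint8, red, green, blue), "K" (3x3 intrinsics, pixels), "cam_to_world" (4x4, takes a point from camera to world coordinates). Camera axes: x right, y down, z forward; pixel columns grow to the right and rows downward; lengths in m; the calibration is good to about 2 mm. A picture is of the moment at which its call begins. There is no depth.
- order.close_job(): hands the job in, once; it reports no verdict.
The state is a dict: "clock": time; "joint_pos": joint angles; "qvel": joint speeds; "tau": joint torques, N m; "tool_pos": TCP position; "orientation": TCP orientation; "force": force on the tool from outside, world axes, zero at the start; "moment": the same for the moment, N m; "opening": finger opening in m.
Only numpy, scipy, OpenCV 4.12 (cv2) and the standard library are available. Lean on these libraries where they do the work, as an engineer would, in place of code of your own. Each camera call takes 0.05 s, during which the arm holds its last target. There are 200 camera calls.

## Working session

There is one attempt and no reset: what is moved stays moved. The work goes in short steps, Python scripts to look and compute and a tool call to move; the robot and the scene stay as the last step left them, time stands still between calls to the robot, and variables do not carry over. Pictures are saved under pics/ and viewed, about 8 in all and at most 12, crops included, and the job is handed in when it is done.

Besides the shell and the picture viewer there is one more tool, called after "Call:" by a JSON object that holds its "api" and its "payload", one argument or row to a line. jog_arm: Moves the arm, as the interface text tells. Its arguments: {"type":"object","properties":{"motion":{"type":"array"}},"required":["motion"]}

```bash
mkdir -p pics; cat > h.py <<'E'
import numpy as np, cv2
from plant import ctrl, cams, order
def snap(n,f):
    s=cams.snapshot(n); cv2.imwrite('pics/'+f,s['img'][:,:,::-1]); np.savez('pics/'+f+'.npz',**s); return s
def ray(s,u,v):
    T=s['cam_to_world']; d=T[:3,:3]@np.linalg.inv(s['K'])@[u,v,1.]; return T[:3,3],d
def onplane(s,u,v,z):
    o,d=ray(s,u,v); return o+d*(z-o[2])/d[2]
def tri(s1,p1,s2,p2):
    A=[];b=[]
    for s,p in((s1,p1),(s2,p2)):
        o,d=ray(s,*p); d/=np.linalg.norm(d); P=np.eye(3)-np.outer(d,d); A.append(P); b.append(P@o)
    x,r,_,_=np.linalg.lstsq(np.vstack(A),np.hstack(b),rcond=None); return x,r
def proj(s,X):
    T=s['cam_to_world']; c=T[:3,:3].T@(np.asarray(X)-T[:3,3]); p=s['K']@c; return p[:2]/p[2]
def load(f): return dict(np.load('pics/'+f+'.npz'))
E
python3 - <<'E'
from h import *
a=snap('scene','s0.png'); b=snap('top','t0.png')
print(ctrl.get_obs())
for s in(a,b): print(s['K'],s['cam_to_world'])
E
```

```text
{'clock': 0.1, 'joint_pos': array([-5.64303854e+01,  2.05850580e+01,  6.38441046e-01, -1.71674110e-02,
       -7.01350501e+01, -1.65053802e+01]), 'qvel': array([ 0.10671058, -0.10586148,  0.17919909,  0.09318603, -0.01092662,
       -0.07449792]), 'tau': array([-4.62553908e-04, -5.84164524e+01,  2.93752223e+01,  7.01558635e+00,
        1.01852103e-02, -6.86214162e-05]), 'tool_pos': array([ 0.19788976, -0.64485641,  0.20833942]), 'orientation': array([ 1.79917113e+02, -7.72969445e-03, -1.62941605e+02]), 'force': array([ 0.48268492, -0.55743188, -0.00065008]), 'moment': array([ 0.02963282, -0.03459076, -0.02154702]), 'opening': 0.08757113507529651}
[[540.69289919   0.         280.755542  ]
 [  0.         540.69289919 216.99330611]
 [  0.           0.           1.        ]] [[ 0.86789615  0.34953123 -0.35296485  0.94342626]
 [ 0.49666198 -0.62362903  0.60366689 -0.81385217]
 [-0.0091187  -0.69922439 -0.71484411  1.08733077]
 [ 0.          0.          0.          1.        ]]
[[485.54629801   0.         281.7126733 ]
 [  0.         485.54629801 212.95098907]
 [  0.           0.           1.        ]] [[ 0.02549857 -0.99682669  0.07540807  0.33268573]
 [-0.99963623 -0.02608806 -0.00684255  0.02579722]
 [ 0.00878809 -0.07520616 -0.99712928  1.50953586]
 [ 0.          0.          0.          1.        ]]
```

View pics/s0.png

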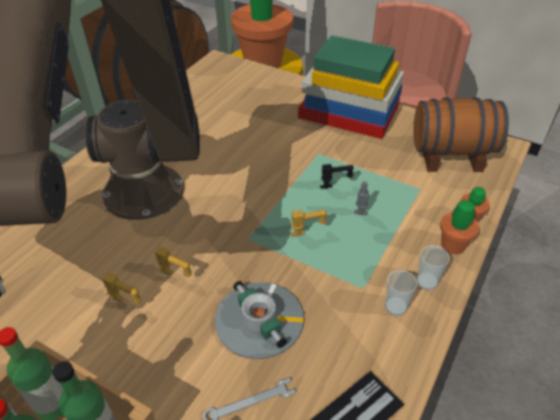

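View pics/t0.png

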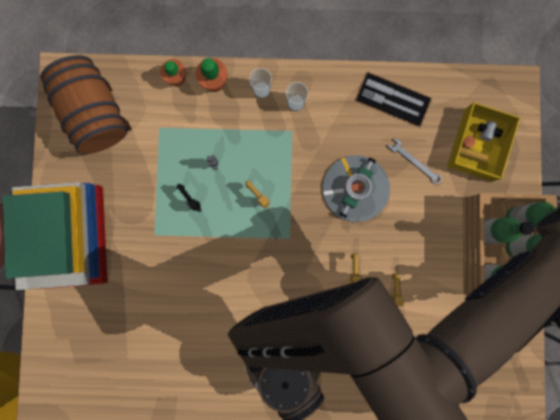

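The top view has +y to the left. The brass elbow on the green mat (top 257,193; scene 308,220) is the farthest left, so it is the target. The coupling sits at top (358,187), scene (260,312), and the two lookalikes are near top (355,268) and (398,288). Next I'll enlarge the crops.

```bash
python3 - <<'E'
from h import *
a=load('s0.png');b=load('t0.png')
def crop(s,x,y,w,h,k): return cv2.resize(s['img'][y:y+h,x:x+w,::-1],None,fx=k,fy=k,interpolation=cv2.INTER_CUBIC)
A=crop(a,280,190,60,60,6.5);B=crop(b,235,165,60,60,6.5)
C=crop(a,205,270,110,80,3.545);D=crop(b,315,145,80,60,4.875)
cv2.imwrite('pics/c0.png',np.vstack([np.hstack([A,B]),np.zeros((1,780,3),np.uint8)]))
cv2.imwrite('pics/c1.png',np.hstack([crop(a,205,275,110,90,3.5),crop(b,318,148,80,80,4.9)[:315]]))
for n,s,(x,y,w,h) in(('scene',a,(280,195,60,50)),('top',b,(235,170,50,50))):
    H=cv2.cvtColor(s['img'],cv2.COLOR_RGB2HSV)[y:y+h,x:x+w]
    m=((H[...,0]>10)&(H[...,0]<30)&(H[...,1]>120)).astype(np.uint8)
    c=max(cv2.findContours(m,0,2)[0],key=cv2.contourArea)+[x,y]
    print(n,c[:,0].tolist(), cv2.minAreaRect(c))
E
```

```text
scene [[322, 210], [321, 211], [318, 211], [317, 212], [312, 212], [311, 213], [306, 213], [305, 214], [303, 214], [301, 212], [301, 211], [296, 211], [295, 212], [293, 212], [293, 222], [292, 223], [292, 226], [295, 229], [295, 231], [293, 233], [291, 233], [291, 234], [295, 234], [296, 235], [297, 235], [298, 234], [299, 234], [300, 233], [302, 233], [303, 232], [300, 229], [302, 227], [302, 220], [304, 218], [307, 218], [308, 217], [313, 217], [314, 216], [319, 216], [320, 217], [320, 218], [319, 219], [319, 220], [321, 222], [324, 222], [325, 221], [325, 218], [324, 217], [324, 216], [325, 215], [325, 212], [323, 210]] ((307.9830322265625, 222.558349609375), (24.020702362060547, 34.82040786743164), 87.79740142822266)
top [[247, 182], [247, 185], [257, 195], [257, 196], [258, 197], [258, 200], [259, 201], [259, 202], [262, 205], [263, 205], [264, 206], [267, 206], [267, 203], [268, 202], [268, 201], [267, 200], [267, 199], [265, 197], [264, 197], [263, 196], [262, 196], [251, 185], [251, 184], [249, 182]] ((256.7500305175781, 194.25001525878906), (31.11269760131836, 7.77817440032959), 45.0)
```

View pics/c0.png

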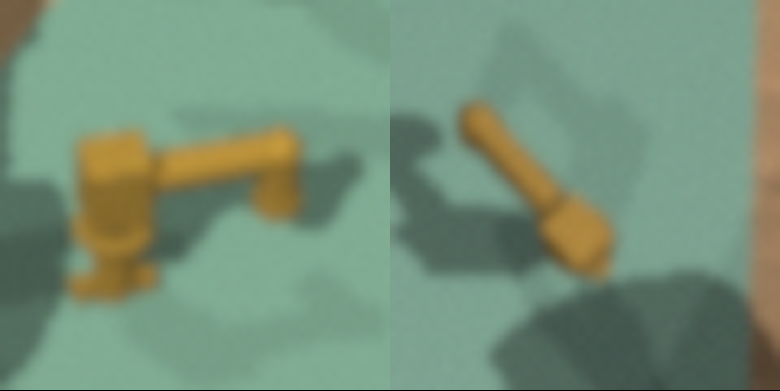

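View pics/c1.png

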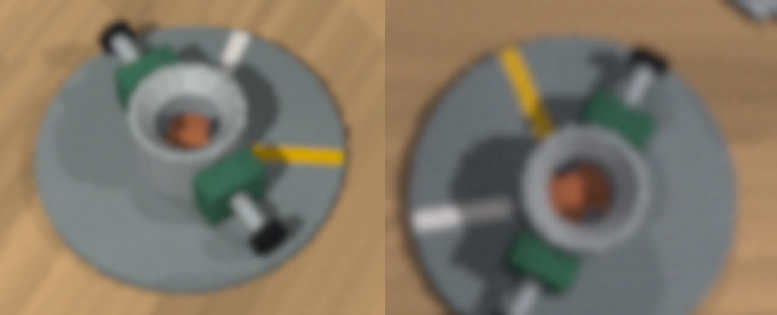

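The crops show:
- **Brass block:** its top is at scene ≈(297.4,213) and top ≈(263.6,200.7).
- **Nozzle bend:** top ≈(248.5,183.5), scene ≈(324,211).
- **Coupling rim:** centred at scene ≈(258.7,307) and top ≈(358.8,186.4).
- **Lines:** yellow and white are both clear.
- **Bore:** there is something terracotta-coloured inside, which could be an obstruction.

Next I'll measure these and look into the mouth.

```bash
python3 - <<'E'
from h import *
a=load('s0.png');b=load('t0.png')
P=lambda n,p,q:print(n,*[np.round(v,4) for v in tri(a,p,b,q)])
P('block top',(297.4,212.9),(263.6,200.7))
P('bend top',(280+288/6.5,190+140/6.5),(235+88/6.5,165+118/6.5))
P('rim',(258.7,307),(358.8,186.4))
for n,p,z in(('block',(263.6,200.7),.082),('bend',(248.5,183.2),.0745),('rim',(358.8,186.4),.054)): print(n,onplane(b,*p,z)[:2])
for n,p,z in(('block',(297.4,212.9),.082),('rim',(258.7,307),.054)): print('sc',n,onplane(a,*p,z)[:2])
t=lambda x,y:(318+(x-385)/4.9,148+y/4.9); s=lambda x,y:(205+x/3.5,275+y/3.5)
for n,S,f,p,q in(('Yt',b,t,(545,132),(510,50)),('Wt',b,t,(510,208),(415,222)),('Ys',a,s,(262,153),(343,157)),('Ws',a,s,(229,66),(241,35))):
    X,Y=[onplane(S,*f(*k),.0105) for k in(p,q)]; d=Y-X; print(n,X[:2],Y[:2],np.degrees(np.arctan2(d[1],d[0])))
for n,S in(('s',a),('t',b)):  # disc fit
    H=cv2.cvtColor(S['img'],cv2.COLOR_RGB2HSV); u,v=map(int,proj(S,[*onplane(b,358.8,186.4,.054)[:2],.01]))
    m=np.zeros(H.shape[:2],np.uint8); m[v-60:v+60,u-60:u+60]=(H[v-60:v+60,u-60:u+60,1]<70)
    m=cv2.morphologyEx(m,2,np.ones((3,3)));c=max(cv2.findContours(m,0,2)[0],key=cv2.contourArea);e=cv2.fitEllipse(cv2.convexHull(c)); print(n,e,onplane(S,*e[0],.01)[:2])
k=lambda S,x,y:cv2.resize(S['img'][y:y+26,x:x+26,::-1],None,fx=14,fy=14,interpolation=cv2.INTER_CUBIC)
cv2.imwrite('pics/c2.png',np.clip(np.hstack([k(a,246,297),k(b,346,174)])*1.3,0,255).astype(np.uint8))
E
```

```text
block top [0.4762 0.0708 0.08  ] [0.]
bend top [0.5301 0.1184 0.0695] [0.]
rim [ 0.5305 -0.2154  0.0498] [0.]
block [0.47551417 0.07039994]
bend [0.5273854  0.11702385]
rim [ 0.52932486 -0.21510714]
sc block [0.4776152  0.06945874]
sc rim [ 0.5327865  -0.21739222]
Yt [ 0.57051542 -0.19638511] [ 0.62269078 -0.17325174] 23.91140877193657
Wt [ 0.5212498  -0.17486675] [ 0.51071061 -0.11470129] 99.93570472246323
Ys [ 0.57618167 -0.1961345 ] [ 0.62508706 -0.1721814 ] 26.09488898637921
Ws [ 0.52033369 -0.14515434] [ 0.51402844 -0.11773027] 102.94822819917864
s ((258.4017333984375, 319.1809997558594), (79.3582763671875, 88.94281768798828), 88.75765228271484) [ 0.53267554 -0.22178807]
t ((355.7676086425781, 188.1750030517578), (67.12394714355469, 68.32881927490234), 113.94974517822266) [ 0.52945229 -0.21301356]
```

View pics/c2.png

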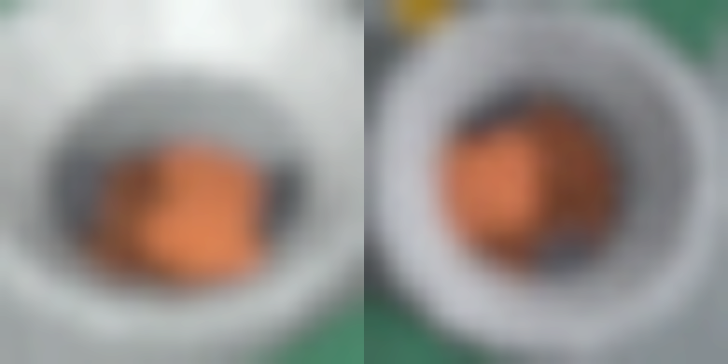

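The terracotta patch is just the bore's floor, showing between the dark ledges, and it is open around white. There is no obstruction.

| Item | Position (m) | Angle |
|---|---|---|
| Elbow | (0.4765, 0.070) | yaw ≈42° |
| Socket | (0.531, -0.216) | yellow ≈25.2°, white ≈100.2° |

The heights (block top 0.080, rim 0.050) agree with the text. Next I'll compute the first move.

```bash
cat >> h.py <<'E'
from scipy.spatial.transform import Rotation as Ro
def go(x,y,z,yaw,p=None,o=None):
    q=ctrl.get_obs(); p=q['tool_pos'] if p is None else p; R=Ro.from_euler('xyz',q['orientation'] if o is None else o,degrees=True)
    w=(q['orientation'][2] if o is None else o[2]); d=(yaw-w+180)%360-180
    print('offset',np.round(R.inv().apply(np.array([x,y,z])-p)*1e3,1),'roll',round(-np.radians(d),3),'rows',abs(d)/7.16)
def st():
    q=ctrl.get_obs(); print({k:np.round(q[k],4) for k in('clock','tool_pos','orientation','joint_pos','force','moment','opening')})
E
python3 - <<'E'
from h import *
b=load('t0.png')
for p in((505,230),(465,250),(212,161),(188,197),(357,258),(398,275)): print(p,onplane(b,*p,.2 if p[0]>450 else .08)[:2])
go(.42,-.36,.2,-150); go(.4765,.07,.16,-138)
E
```

```text
(505, 230) [ 0.40124786 -0.58898378]
(465, 250) [ 0.34443992 -0.4801503 ]
(212, 161) [0.59020499 0.22712173]
(188, 197) [0.48080251 0.2940251 ]
(357, 258) [ 0.31397608 -0.20838077]
(398, 275) [ 0.26741302 -0.32935041]
offset [-295.9  207.2    8.6] roll -0.226 rows 1.8074867462019069
offset [-476.1  601.6   49.1] roll -0.435 rows 3.4834643998331916
```

Call:
{"api": "jog_arm", "payload": {
  "motion": [
    {"offset": [0, 0, -40], "roll": 0, "hand": 87},
    {"offset": [0, 0, -80], "roll": 0, "hand": 87},
    {"offset": [0, 0, -110], "roll": 0, "hand": 87},
    {"offset": [-133, 257, -110], "roll": -0.2, "hand": 87},
    {"offset": [-133, 257, -110], "roll": -0.2, "hand": 87},
    {"offset": [-133, 257, -110], "roll": -0.2, "hand": 87},
    {"offset": [-133, 257, -110], "roll": -0.2, "hand": 87},
    {"offset": [-133, 257, -110], "roll": -0.2, "hand": 87},
    {"offset": [-133, 257, -110], "roll": -0.2, "hand": 87},
    {"offset": [-133, 257, -110], "roll": -0.2, "hand": 87},
    {"offset": [-476, 602, -20], "roll": -0.435, "hand": 87},
    {"offset": [-476, 602, -20], "roll": -0.435, "hand": 87},
    {"offset": [-476, 602, -20], "roll": -0.435, "hand": 87},
    {"offset": [-476, 602, -20], "roll": -0.435, "hand": 87},
    {"offset": [-476, 602, -20], "roll": -0.435, "hand": 87},
    {"offset": [-476, 602, -20], "roll": -0.435, "hand": 87},
    {"offset": [-476, 602, -20], "roll": -0.435, "hand": 87},
    {"offset": [-476, 602, -20], "roll": -0.435, "hand": 87},
    {"offset": [-476, 602, -20], "roll": -0.435, "hand": 87},
    {"offset": [-476, 602, -20], "roll": -0.435, "hand": 87}
  ]
}}

```text
clock: 1.77
tool_pos: [0.4408, 0.0041, 0.2431]
orientation: [-180.0, 0.0, -138.0]
force: [0.6, -2.0, 0.5]
opening: 0.0871
```

```bash
python3 - <<'E'
from h import *
st(); go(.4765,.07,.17,-138)
E
```

```text
{'clock': np.float64(1.7667), 'tool_pos': array([0.4408, 0.0041, 0.2431]), 'orientation': array([-1.799962e+02,  3.890000e-02, -1.379721e+02]), 'joint_pos': array([ 2.63212e+01, -3.63870e+00, -2.39046e+01, -7.30000e-03,
       -6.96957e+01, -7.42908e+01]), 'force': array([ 0.6415, -2.0401,  0.5451]), 'moment': array([-0.0906, -0.1133,  0.0111]), 'opening': np.float64(0.0871)}
offset [-70.5  25.   73.2] roll 0.0 rows 0.0038903178669573986
```

Call:
{"api": "jog_arm", "payload": {
  "motion": [
    {"offset": [-70, 25, 73], "roll": 0, "hand": 87},
    {"offset": [-70, 25, 73], "roll": 0, "hand": 87},
    {"offset": [-70, 25, 73], "roll": 0, "hand": 87},
    {"offset": [-70, 25, 73], "roll": 0, "hand": 87},
    {"offset": [-70, 25, 73], "roll": 0, "hand": 87}
  ]
}}

```text
clock: 2.18
tool_pos: [0.4754, 0.0676, 0.1691]
orientation: [180.0, -0.2, -137.9]
force: [-0.3, -0.3, 1.2]
opening: 0.0867
```

```bash
python3 - <<'E'
from h import *
st(); go(.4765,.07,.06,-138)
a=snap('scene','s1.png'); b=snap('top','t1.png')
k=lambda S,x,y:cv2.resize(S['img'][y:y+110,x:x+110,::-1],None,fx=3.6,fy=3.6,interpolation=cv2.INTER_CUBIC)
cv2.imwrite('pics/c3.png',np.hstack([k(a,245,150),k(b,205,140)]))
E
```

```text
{'clock': np.float64(2.1833), 'tool_pos': array([0.4754, 0.0676, 0.1691]), 'orientation': array([ 179.9636,   -0.1936, -137.9378]), 'joint_pos': array([ 3.16338e+01,  3.96350e+00, -2.64132e+01, -9.00000e-04,
       -5.98204e+01, -7.95711e+01]), 'force': array([-0.3186, -0.2897,  1.1683]), 'moment': array([0.0009, 0.0717, 0.0362]), 'opening': np.float64(0.0867)}
offset [ -2.8   1.  109.1] roll 0.001 rows 0.008690444617171039
```

View pics/c3.png

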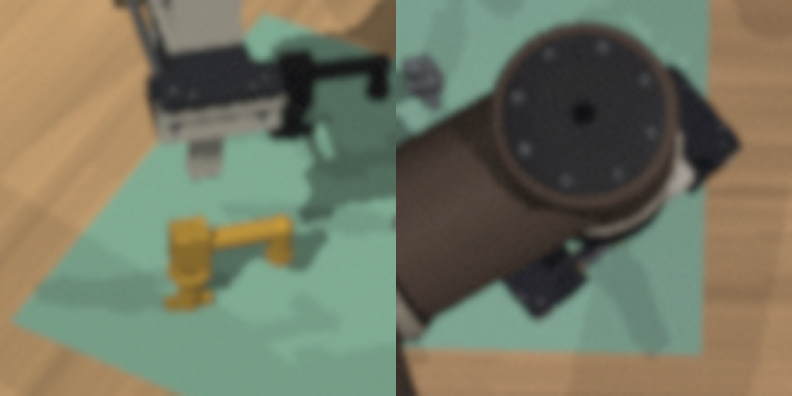

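The scene view shows the gripper above the brass block (crop ≈(188,235)), with the jaws across the spout. Black and the barb are untouched. Now descending.

Call:
{"api": "jog_arm", "payload": {
  "motion": [
    {"offset": [-1.5, 0.5, 35], "roll": 0, "hand": 87},
    {"offset": [-1.5, 0.5, 65], "roll": 0, "hand": 87},
    {"offset": [-1.5, 0.5, 90], "roll": 0, "hand": 87},
    {"offset": [-1.5, 0.5, 108], "roll": 0, "hand": 87},
    {"offset": [-1.5, 0.5, 108], "roll": 0, "hand": 87},
    {"offset": [-1.5, 0.5, 108], "roll": 0, "hand": 87}
  ]
}}

```text
clock: 2.78
tool_pos: [0.4769, 0.0681, 0.0631]
orientation: [-180.0, -0.0, -138.1]
force: [1.2, -0.1, 0.7]
opening: 0.087
```

```bash
python3 - <<'E'
from h import *
st(); snap('scene','s2.png'); st(); go(.4765,.07,.06,-138)
E
```

```text
{'clock': np.float64(2.7833), 'tool_pos': array([0.4769, 0.0681, 0.0631]), 'orientation': array([-1.799838e+02, -5.000000e-03, -1.380523e+02]), 'joint_pos': array([ 3.16034e+01,  1.11795e+01, -3.42845e+01,  2.40000e-02,
       -4.45380e+01, -7.96728e+01]), 'force': array([ 1.1868, -0.0889,  0.7184]), 'moment': array([ 0.0564, -0.0246,  0.0003]), 'opening': np.float64(0.087)}
{'clock': np.float64(2.8333), 'tool_pos': array([0.4776, 0.0685, 0.0639]), 'orientation': array([-1.799560e+02,  9.790000e-02, -1.380379e+02]), 'joint_pos': array([ 3.16127e+01,  1.11218e+01, -3.42259e+01,  3.66000e-02,
       -4.45481e+01, -7.96766e+01]), 'force': array([ 0.306 ,  0.5202, -0.0107]), 'moment': array([0.063 , 0.0155, 0.0181]), 'opening': np.float64(0.0868)}
offset [-0.1  1.8  3.9] roll -0.001 rows 0.005286591764328168
```

Call:
{"api": "jog_arm", "payload": {
  "motion": [
    {"offset": [0, 1.5, 4], "roll": 0, "hand": 87},
    {"offset": [0, 1.5, 4], "roll": 0, "hand": 15},
    {"offset": [0, 1.5, 4], "roll": 0, "hand": 15},
    {"offset": [0, 1.5, 4], "roll": 0, "hand": 15},
    {"offset": [0, 1.5, 4], "roll": 0, "hand": 15},
    {"offset": [0, 1.5, 4], "roll": 0, "hand": 15},
    {"offset": [0, 1.5, 4], "roll": 0, "hand": 15},
    {"offset": [0, 1.5, 4], "roll": 0, "hand": 15},
    {"offset": [0, 1.5, 4], "roll": 0, "hand": 15},
    {"offset": [0, 1.5, 4], "roll": 0, "hand": 15}
  ]
}}

```text
clock: 3.67
tool_pos: [0.4757, 0.0699, 0.0583]
orientation: [180.0, -0.0, -138.0]
force: [0.3, 0.1, -0.1]
opening: 0.0327
```

```bash
python3 - <<'E'
from h import *
st()
E
```

```text
{'clock': np.float64(3.6667), 'tool_pos': array([0.4757, 0.0699, 0.0583]), 'orientation': array([ 1.799993e+02, -5.800000e-03, -1.380100e+02]), 'joint_pos': array([ 3.18637e+01,  1.15089e+01, -3.46783e+01,  4.00000e-04,
       -4.38186e+01, -7.98740e+01]), 'force': array([ 0.2952,  0.0947, -0.0682]), 'moment': array([0.0011, 0.0498, 0.005 ]), 'opening': np.float64(0.0327)}
```

Call:
{"api": "jog_arm", "payload": {
  "motion": [
    {"offset": [0, 0, 0], "roll": 0, "hand": 15},
    {"offset": [0, 0, 0], "roll": 0, "hand": 15},
    {"offset": [0, 0, 0], "roll": 0, "hand": 15},
    {"offset": [0, 0, 0], "roll": 0, "hand": 15},
    {"offset": [0, 0, 0], "roll": 0, "hand": 15}
  ]
}}

```text
clock: 4.08
tool_pos: [0.4757, 0.0698, 0.0583]
orientation: [180.0, -0.0, -138.0]
force: [0.2, -0.5, -0.2]
opening: 0.0236
```

```bash
python3 - <<'E'
from h import *
st()
E
```

```text
{'clock': np.float64(4.0833), 'tool_pos': array([0.4757, 0.0698, 0.0583]), 'orientation': array([ 1.799995e+02, -3.200000e-03, -1.380160e+02]), 'joint_pos': array([ 31.8601,  11.506 , -34.68  ,   0.    , -43.8172, -79.8761]), 'force': array([ 0.2241, -0.5481, -0.1807]), 'moment': array([ 0.0257, -0.0633, -0.0169]), 'opening': np.float64(0.0236)}
```

Call:
{"api": "jog_arm", "payload": {
  "motion": [
    {"offset": [0, 0, -30], "roll": 0, "hand": 15},
    {"offset": [0, 0, -65], "roll": 0, "hand": 15},
    {"offset": [0, 0, -100], "roll": 0, "hand": 15},
    {"offset": [15, -25, -100], "roll": -0.1, "hand": 15},
    {"offset": [35, -58, -100], "roll": -0.2, "hand": 15},
    {"offset": [55, -91, -100], "roll": -0.31, "hand": 15},
    {"offset": [75, -125, -100], "roll": -0.42, "hand": 15},
    {"offset": [95, -158, -100], "roll": -0.53, "hand": 15},
    {"offset": [115, -191, -100], "roll": -0.64, "hand": 15},
    {"offset": [135, -224, -100], "roll": -0.75, "hand": 15},
    {"offset": [145, -241, -100], "roll": -0.86, "hand": 15},
    {"offset": [150, -249.5, -100], "roll": -0.96, "hand": 15},
    {"offset": [150, -249.5, -100], "roll": -1.016, "hand": 15},
    {"offset": [150, -249.5, -100], "roll": -1.016, "hand": 15},
    {"offset": [150, -249.5, -100], "roll": -1.016, "hand": 15},
    {"offset": [150, -249.5, -100], "roll": -1.016, "hand": 15}
  ]
}}

```text
clock: 5.42
tool_pos: [0.5308, -0.2155, 0.158]
orientation: [180.0, 0.0, -79.9]
force: [0.1, 0.8, -3.1]
opening: 0.0235
```

```bash
python3 - <<'E'
from h import *
st()
a=snap('scene','s3.png'); b=snap('top','t3.png'); go(.531,-.216,.158,-79.8)
k=lambda S,x,y:cv2.resize(S['img'][y:y+130,x:x+130,::-1],None,fx=3,fy=3,interpolation=cv2.INTER_CUBIC)
cv2.imwrite('pics/c4.png',np.hstack([k(a,200,230),k(b,300,120)]))
E
```

```text
{'clock': np.float64(5.4167), 'tool_pos': array([ 0.5308, -0.2155,  0.158 ]), 'orientation': array([ 1.799597e+02,  2.270000e-02, -7.990320e+01]), 'joint_pos': array([-2.54590e+00,  1.32709e+01, -1.65908e+01, -1.54000e-02,
       -6.01826e+01,  1.26503e+01]), 'force': array([ 0.1325,  0.7779, -3.0709]), 'moment': array([-0.013 ,  0.1351,  0.0173]), 'opening': np.float64(0.0235)}
offset [0.7 0.2 0.3] roll -0.0 rows 0.003989457729905893
```

View pics/c4.png

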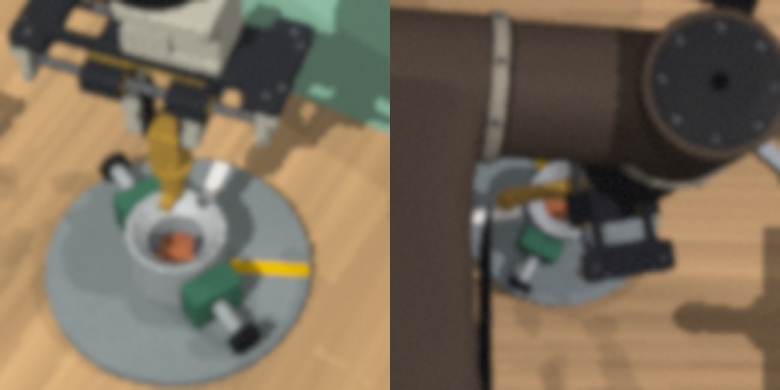

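The elbow hangs over the mouth. Its foot is at scene ≈(257,298), and the spout in the top view runs from about (491,171) to (466,186) in raw terms. I'll check that numerically.

```bash
python3 - <<'E'
from h import *
a=load('s3.png');b=load('t3.png'); c=np.array([.531,-.2155]); t=np.radians(100.1); u=np.array([np.cos(t),np.sin(t)])
for n,S in(('s',a),('t',b)):
    print(n,'foot',proj(S,[*c,.1]),'mid',proj(S,[*c,.164]),'bend',proj(S,[*(c+.07*u),.166]),'nozzle',proj(S,[*(c+.07*u),.134]))
    H=cv2.cvtColor(S['img'],cv2.COLOR_RGB2HSV); m=((H[...,0]>10)&(H[...,0]<28)&(H[...,1]>150)).astype(np.uint8)
    x,y=map(int,proj(S,[*c,.13])); k=np.zeros_like(m);k[y-40:y+40,x-40:x+40]=m[y-40:y+40,x-40:x+40]
    for q in sorted(cv2.findContours(k,0,2)[0],key=cv2.contourArea)[-2:]: print(cv2.boundingRect(q),cv2.minAreaRect(q),[q[q[:,0,0].argmin()][0],q[q[:,0,1].argmax()][0]])
E
```

```text
s foot [257.67477821 294.16226691] mid [256.49936302 276.45104269] bend [267.90487105 252.54330956] nozzle [268.27088494 261.68683615]
(277, 317, 20, 5) ((286.5352783203125, 318.5411376953125), (19.250822067260742, 3.7581286430358887), 4.39870548248291) [array([277, 317], dtype=int32), array([294, 321], dtype=int32)]
(249, 268, 14, 31) ((256.0622863769531, 282.1993103027344), (29.529226303100586, 11.453760147094727), 72.6459732055664) [array([249, 273], dtype=int32), array([255, 298], dtype=int32)]
t foot [361.56605847 183.79823816] mid [365.51888102 180.70796789] bend [340.93485971 184.31429114] nozzle [339.47378307 185.81578007]
(349, 173, 3, 2) ((350.0, 173.5), (1.0, 2.0), 90.0) [array([349, 173], dtype=int32), array([349, 174], dtype=int32)]
(337, 181, 23, 7) ((348.0, 184.0), (6.0, 22.0), 90.0) [array([337, 187], dtype=int32), array([337, 187], dtype=int32)]
```

The projections match the picture to within about 1 px. Lowering to about 10 mm above home.

Call:
{"api": "jog_arm", "payload": {
  "motion": [
    {"offset": [0, 0, 15], "roll": 0, "hand": 15},
    {"offset": [0, 0, 30], "roll": 0, "hand": 15},
    {"offset": [0, 0, 42], "roll": 0, "hand": 15},
    {"offset": [0, 0, 52], "roll": 0, "hand": 15},
    {"offset": [0, 0, 60], "roll": 0, "hand": 15},
    {"offset": [0, 0, 66], "roll": 0, "hand": 15},
    {"offset": [0, 0, 70], "roll": 0, "hand": 15},
    {"offset": [0, 0, 70], "roll": 0, "hand": 15},
    {"offset": [0, 0, 70], "roll": 0, "hand": 15}
  ]
}}

```text
clock: 6.27
tool_pos: [0.5314, -0.216, 0.0886]
orientation: [-180.0, -0.0, -79.8]
force: [0.7, 0.0, -2.8]
opening: 0.0234
```

```bash
python3 - <<'E'
from h import *
st()
E
```

```text
{'clock': np.float64(6.2667), 'tool_pos': array([ 0.5314, -0.216 ,  0.0886]), 'orientation': array([-1.79992e+02, -1.27000e-02, -7.97939e+01]), 'joint_pos': array([-2.57710e+00,  1.72368e+01, -2.13880e+01,  1.36000e-02,
       -5.13645e+01,  1.27748e+01]), 'force': array([ 0.6925,  0.046 , -2.7601]), 'moment': array([0.0166, 0.0788, 0.012 ]), 'opening': np.float64(0.0234)}
```

No contact so far. Lowering to home in small steps.

Call:
{"api": "jog_arm", "payload": {
  "motion": [
    {"offset": [0, 0, 3], "roll": 0, "hand": 15},
    {"offset": [0, 0, 6], "roll": 0, "hand": 15},
    {"offset": [0, 0, 8], "roll": 0, "hand": 15},
    {"offset": [0, 0, 9], "roll": 0, "hand": 15},
    {"offset": [0, 0, 10], "roll": 0, "hand": 15},
    {"offset": [0, 0, 10.5], "roll": 0, "hand": 15},
    {"offset": [0, 0, 10.5], "roll": 0, "hand": 15},
    {"offset": [0, 0, 10.5], "roll": 0, "hand": 15}
  ]
}}

```text
clock: 6.93
tool_pos: [0.5314, -0.2162, 0.0784]
orientation: [-180.0, -0.0, -79.8]
force: [-0.7, -1.6, 1.5]
opening: 0.0236
```

```bash
python3 - <<'E'
from h import *
st()
E
```

```text
{'clock': np.float64(6.9333), 'tool_pos': array([ 0.5314, -0.2162,  0.0784]), 'orientation': array([-1.79973e+02, -2.65000e-02, -7.97945e+01]), 'joint_pos': array([-2.59040e+00,  1.78921e+01, -2.20376e+01,  2.59000e-02,
       -5.00381e+01,  1.27792e+01]), 'force': array([-0.6518, -1.5889,  1.5373]), 'moment': array([-0.3914,  0.6717,  0.0053]), 'opening': np.float64(0.0236)}
```

Call:
{"api": "jog_arm", "payload": {
  "motion": [
    {"offset": [0, 0, 0.5], "roll": 0, "hand": 15},
    {"offset": [0, 0, 1], "roll": 0, "hand": 15},
    {"offset": [0, 0, 1], "roll": 0, "hand": 15}
  ]
}}

```text
clock: 7.18
tool_pos: [0.5317, -0.2164, 0.0783]
orientation: [-179.9, -0.1, -79.8]
force: [-3.9, -0.4, 9.4]
opening: 0.0232
```

```bash
python3 - <<'E'
from h import *
st()
E
```

```text
{'clock': np.float64(7.1833), 'tool_pos': array([ 0.5317, -0.2164,  0.0783]), 'orientation': array([-1.799358e+02, -6.860000e-02, -7.976920e+01]), 'joint_pos': array([ -2.5916,  17.9016, -22.0562,   0.0687, -49.9643,  12.7783]), 'force': array([-3.8613, -0.4253,  9.37  ]), 'moment': array([-0.3203,  1.472 ,  0.0303]), 'opening': np.float64(0.0232)}
```

It is firm at TCP z 0.0783 (mid at 84 mm), so the elbow is home. Relieving the pressure, then turning clockwise, first up to about the ring contact.

Call:
{"api": "jog_arm", "payload": {
  "motion": [
    {"offset": [0, 0, -0.7], "roll": 0, "hand": 15},
    {"offset": [0, 0, -0.7], "roll": 0.08, "hand": 15},
    {"offset": [0, 0, -0.7], "roll": 0.16, "hand": 15},
    {"offset": [0, 0, -0.7], "roll": 0.24, "hand": 15},
    {"offset": [0, 0, -0.7], "roll": 0.32, "hand": 15},
    {"offset": [0, 0, -0.7], "roll": 0.4, "hand": 15},
    {"offset": [0, 0, -0.7], "roll": 0.48, "hand": 15},
    {"offset": [0, 0, -0.7], "roll": 0.56, "hand": 15},
    {"offset": [0, 0, -0.7], "roll": 0.62, "hand": 15},
    {"offset": [0, 0, -0.7], "roll": 0.66, "hand": 15},
    {"offset": [0, 0, -0.7], "roll": 0.66, "hand": 15}
  ]
}}

```text
clock: 8.1
tool_pos: [0.5314, -0.2157, 0.0783]
orientation: [-180.0, 0.0, -117.7]
force: [-2.6, 1.6, 7.1]
opening: 0.0238
```

```bash
python3 - <<'E'
from h import *
st()
E
```

```text
{'clock': np.float64(8.1), 'tool_pos': array([ 0.5314, -0.2157,  0.0783]), 'orientation': array([-1.799667e+02,  2.380000e-02, -1.177496e+02]), 'joint_pos': array([-2.56310e+00,  1.78839e+01, -2.20454e+01, -9.60000e-03,
       -5.00304e+01, -2.51803e+01]), 'force': array([-2.6444,  1.6275,  7.0829]), 'moment': array([0.9031, 1.1702, 0.1113]), 'opening': np.float64(0.0238)}
```

Call:
{"api": "jog_arm", "payload": {
  "motion": [
    {"offset": [0, 0, 0], "roll": 0.06, "hand": 15},
    {"offset": [0, 0, 0], "roll": 0.12, "hand": 15},
    {"offset": [0, 0, 0], "roll": 0.18, "hand": 15},
    {"offset": [0, 0, 0], "roll": 0.24, "hand": 15},
    {"offset": [0, 0, 0], "roll": 0.3, "hand": 15},
    {"offset": [0, 0, 0], "roll": 0.36, "hand": 15},
    {"offset": [0, 0, 0], "roll": 0.42, "hand": 15},
    {"offset": [0, 0, 0], "roll": 0.48, "hand": 15},
    {"offset": [0, 0, 0], "roll": 0.54, "hand": 15},
    {"offset": [0, 0, 0], "roll": 0.58, "hand": 15},
    {"offset": [0, 0, 0], "roll": 0.6, "hand": 15},
    {"offset": [0, 0, 0], "roll": 0.6, "hand": 15},
    {"offset": [0, 0, 0], "roll": 0.6, "hand": 15}
  ]
}}

```text
clock: 9.18
tool_pos: [0.5311, -0.2153, 0.0783]
orientation: [180.0, 0.0, -152.0]
force: [-4.0, 4.5, 8.6]
opening: 0.0235
```

```bash
python3 - <<'E'
from h import *
st()
a=snap('scene','s4.png'); b=snap('top','t4.png')
k=lambda S,x,y,w:cv2.resize(S['img'][y:y+w,x:x+w,::-1],(390,390),interpolation=cv2.INTER_CUBIC)
cv2.imwrite('pics/c5.png',np.hstack([k(a,215,260,90),k(b,310,130,90)]))
E
```

```text
{'clock': np.float64(9.1833), 'tool_pos': array([ 0.5311, -0.2153,  0.0783]), 'orientation': array([ 1.799742e+02,  2.940000e-02, -1.519699e+02]), 'joint_pos': array([-2.53630e+00,  1.78650e+01, -2.20537e+01, -4.85000e-02,
       -5.00691e+01, -5.94025e+01]), 'force': array([-4.0131,  4.5087,  8.617 ]), 'moment': array([2.0424, 1.5797, 0.2759]), 'opening': np.float64(0.0235)}
```

View pics/c5.png

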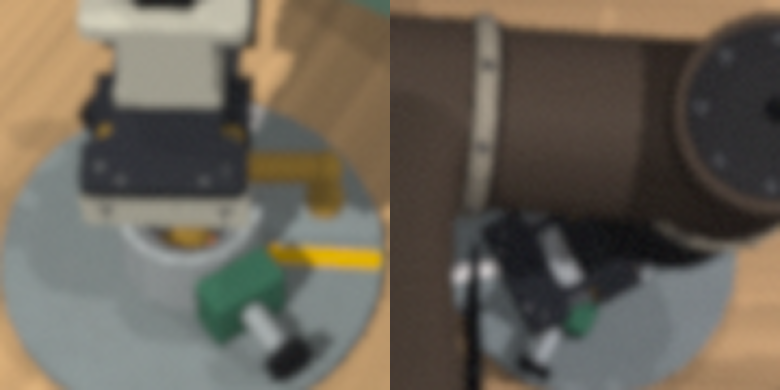

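The spout is visible in the scene, with the nozzle end at crop ≈(325,212), i.e. px (290,309). It is close to yellow, and a turning moment of 0.28 N m shows the ring is engaged. I'll compare the spout angle numerically.

```bash
python3 - <<'E'
from h import *
a=load('s4.png'); c=np.array([.531,-.216])
for w in(22,25,28,31):
    t=np.radians(w);u=np.array([np.cos(t),np.sin(t)]); print(w,proj(a,[*(c+.07*u),.054]),proj(a,[*(c+.07*u),.0945]))
    print('  line end dir',proj(a,[*(c+.1*u),.0105]))
H=cv2.cvtColor(a['img'],cv2.COLOR_RGB2HSV); m=((H[...,0]>10)&(H[...,0]<28)&(H[...,1]>150)).astype(np.uint8)
k=np.zeros_like(m);k[290:314,273:297]=m[290:314,273:297]
for r in range(290,314): x=np.where(k[r])[0]; print(r,(x.min(),x.max()) if len(x) else '')
E
```

```text
22 [288.51286666 309.52134663] [288.53346185 299.07333066]
  line end dir [301.20317374 321.61864347]
25 [288.67168412 308.19549914] [288.69603081 297.73774551]
  line end dir [301.38851626 319.73342862]
28 [288.74661634 306.86973924] [288.7726984 296.402398 ]
  line end dir [301.45654018 317.85137647]
31 [288.73797305 305.54771751] [288.76379453 295.07096455]
  line end dir [301.4080636  315.97765267]
290 
291 
292 
293 
294 
295 
296 (np.int64(288), np.int64(291))
297 (np.int64(274), np.int64(292))
298 (np.int64(273), np.int64(292))
299 (np.int64(273), np.int64(292))
300 (np.int64(274), np.int64(292))
301 (np.int64(286), np.int64(291))
302 (np.int64(287), np.int64(291))
303 (np.int64(288), np.int64(291))
304 (np.int64(288), np.int64(292))
305 (np.int64(288), np.int64(292))
306 (np.int64(288), np.int64(292))
307 (np.int64(288), np.int64(291))
308 (np.int64(289), np.int64(290))
309 
310 
311 
312 
313
```

```bash
python3 - <<'E'
from h import *
for f in('s0.png','t0.png'):
    S=load(f); H=cv2.cvtColor(S['img'],cv2.COLOR_RGB2HSV).astype(int); c=np.array([.531,-.216])
    for n,w in(('Y',25.2),('W',100.2)):
        pts=[]
        t=np.radians(w)
        u0,v0=proj(S,[*(c+.075*np.array([np.cos(t),np.sin(t)])),.01])
        for v in range(int(v0)-15,int(v0)+15):
            for u in range(int(u0)-15,int(u0)+15):
                h,s,b=H[v,u]; X=onplane(S,u,v,.0105)[:2]-c; r=np.hypot(*X); g=np.degrees(np.arctan2(X[1],X[0]))-w
                ok=(15<h<32 and s>150) if n=='Y' else (b>165 and s<40)
                if ok and .05<r<.11 and abs(g)<20: pts.append(X)
        p=np.array(pts); m=p.mean(0); 
        d=np.linalg.svd(p-m)[2][0]; d*=np.sign(d@m)
        print(f,n,len(p),'mean dir',np.degrees(np.arctan2(m[1],m[0])),'axis',np.degrees(np.arctan2(d[1],d[0])),'perp offset mm',1e3*(d[0]*m[1]-d[1]*m[0]),'r',np.hypot(*p.T).min(),np.hypot(*p.T).max())
E
```

```text
s0.png Y 87 mean dir 25.279877234137413 axis 25.538390222233495 perp offset mm -0.3444899600393847 r 0.050192957984798024 0.10368648745459998
s0.png W 78 mean dir 104.57568638551169 axis 85.60170717294372 perp offset mm 23.85940518021522 r 0.050307263387288546 0.10274617689999935
t0.png Y 52 mean dir 26.681716961450068 axis 25.476059772363264 perp offset mm 1.6302165187554 r 0.05048430936771345 0.10371572428585632
t0.png W 26 mean dir 100.21200248873495 axis 96.70362374434099 perp offset mm 5.568159403985572 r 0.0779247869747828 0.1035206931836477
```

Yellow's axis comes to 25.5° in both views, and the tool now stands at the equivalent of 28°. Turning the last 2.6°.

Call:
{"api": "jog_arm", "payload": {
  "motion": [
    {"offset": [0, 0, 0], "roll": 0.02, "hand": 15},
    {"offset": [0, 0, 0], "roll": 0.04, "hand": 15},
    {"offset": [0, 0, 0], "roll": 0.047, "hand": 15},
    {"offset": [0, 0, 0], "roll": 0.047, "hand": 15},
    {"offset": [0, 0, 0], "roll": 0.047, "hand": 15}
  ]
}}

```text
clock: 9.7
tool_pos: [0.5311, -0.2152, 0.0783]
orientation: [180.0, 0.0, -154.7]
force: [-3.2, 4.9, 8.7]
opening: 0.0234
```

```bash
python3 - <<'E'
from h import *
st()
E
```

```text
{'clock': np.float64(9.7), 'tool_pos': array([ 0.5311, -0.2152,  0.0783]), 'orientation': array([ 1.799710e+02,  2.740000e-02, -1.546545e+02]), 'joint_pos': array([-2.53470e+00,  1.78660e+01, -2.20545e+01, -5.01000e-02,
       -5.00689e+01, -6.20877e+01]), 'force': array([-3.153 ,  4.8735,  8.7227]), 'moment': array([2.1226, 1.5577, 0.2918]), 'opening': np.float64(0.0234)}
```

Releasing, then going straight up.

Call:
{"api": "jog_arm", "payload": {
  "motion": [
    {"offset": [0, 0, 0], "roll": 0, "hand": 50},
    {"offset": [0, 0, 0], "roll": 0, "hand": 50},
    {"offset": [0, 0, 0], "roll": 0, "hand": 50},
    {"offset": [0, 0, 0], "roll": 0, "hand": 50},
    {"offset": [0, 0, 0], "roll": 0, "hand": 50},
    {"offset": [0, 0, 0], "roll": 0, "hand": 50},
    {"offset": [0, 0, -20], "roll": 0, "hand": 50},
    {"offset": [0, 0, -50], "roll": 0, "hand": 50},
    {"offset": [0, 0, -90], "roll": 0, "hand": 50},
    {"offset": [0, 0, -130], "roll": 0, "hand": 50},
    {"offset": [0, 0, -170], "roll": 0, "hand": 50},
    {"offset": [0, 0, -200], "roll": 0, "hand": 50},
    {"offset": [60, -130, -200], "roll": 0, "hand": 50},
    {"offset": [60, -130, -200], "roll": 0, "hand": 50},
    {"offset": [60, -130, -200], "roll": 0, "hand": 50},
    {"offset": [60, -130, -200], "roll": 0, "hand": 50},
    {"offset": [60, -130, -200], "roll": 0, "hand": 50},
    {"offset": [60, -130, -200], "roll": 0, "hand": 50}
  ]
}}

```text
clock: 11.2
tool_pos: [0.532, -0.3602, 0.2766]
orientation: [179.9, -0.1, -154.8]
force: [-0.1, 0.7, -0.0]
opening: 0.0499
```

```bash
python3 - <<'E'
from h import *
st()
a=snap('scene','s5.png'); b=snap('top','t5.png')
k=lambda S,x,y,w:cv2.resize(S['img'][y:y+w,x:x+w,::-1],(390,390),interpolation=cv2.INTER_CUBIC)
cv2.imwrite('pics/c6.png',np.hstack([k(a,215,260,90),k(b,310,140,90)]))
E
```

```text
{'clock': np.float64(11.2), 'tool_pos': array([ 0.532 , -0.3602,  0.2766]), 'orientation': array([ 1.799406e+02, -5.100000e-02, -1.548242e+02]), 'joint_pos': array([-1.67356e+01,  1.56609e+01,  2.44950e+00, -1.04000e-02,
       -7.68663e+01, -4.80862e+01]), 'force': array([-0.0848,  0.6568, -0.0407]), 'moment': array([ 0.0612, -0.0274, -0.043 ]), 'opening': np.float64(0.0499)}
```

View pics/c6.png

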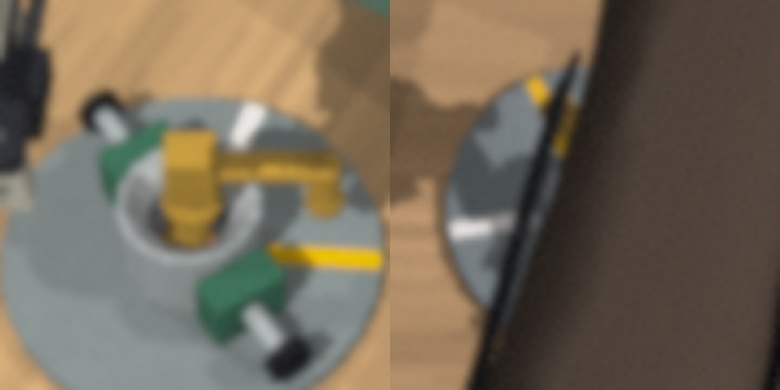

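The elbow stands upright in the coupling and the spout looks parallel to yellow in the scene view. The arm partly hides it from above, so I'll move aside for a two-view check.

Call:
{"api": "jog_arm", "payload": {
  "motion": [
    {"offset": [0, 0, -40], "roll": 0, "hand": 50},
    {"offset": [0, 0, -80], "roll": 0, "hand": 50},
    {"offset": [70, -80, -100], "roll": 0, "hand": 50},
    {"offset": [70, -80, -100], "roll": 0, "hand": 50},
    {"offset": [70, -80, -100], "roll": 0, "hand": 50},
    {"offset": [70, -80, -100], "roll": 0, "hand": 50},
    {"offset": [70, -80, -100], "roll": 0, "hand": 50}
  ]
}}

```text
clock: 11.88
tool_pos: [0.5033, -0.4614, 0.3776]
orientation: [-180.0, 0.0, -154.7]
force: [-0.3, -0.3, -0.5]
opening: 0.05
```

```bash
python3 - <<'E'
from h import *
st()
a=snap('scene','s6.png'); b=snap('top','t6.png')
k=lambda S,x,y,w:cv2.resize(S['img'][y:y+w,x:x+w,::-1],(390,390),interpolation=cv2.INTER_CUBIC)
cv2.imwrite('pics/c7.png',np.hstack([k(a,235,280,65),k(b,325,145,65)]))
c=np.array([.531,-.216])
for w in(22,25.5,29):
    t=np.radians(w);u=np.array([np.cos(t),np.sin(t)]);
    for n,S in(('s',a),('t',b)): print(w,n,'top',proj(S,[*c,.102]),'tube20',proj(S,[*(c+.02*u),.086]),'tube60',proj(S,[*(c+.06*u),.086]),'noz',proj(S,[*(c+.07*u),.054]))
E
```

```text
{'clock': np.float64(11.8833), 'tool_pos': array([ 0.5033, -0.4614,  0.3776]), 'orientation': array([-1.799979e+02,  1.800000e-02, -1.547309e+02]), 'joint_pos': array([-2.62054e+01,  1.85808e+01,  1.90841e+01, -1.28000e-02,
       -9.04905e+01, -3.85256e+01]), 'force': array([-0.341 , -0.3489, -0.4845]), 'moment': array([ 0.0674, -0.016 ,  0.0166]), 'opening': np.float64(0.05)}
22 s top [257.52273709 293.78738817] tube20 [266.5466999  298.95379659] tube60 [284.11796397 300.83511508] noz [288.51286666 309.52134663]
22 t top [361.85490627 183.71040161] tube20 [358.47263556 178.15873767] tube60 [353.59759632 165.62727527] noz [350.75780274 164.3882617 ]
25.5 s top [257.52273709 293.78738817] tube20 [266.61339915 298.51194809] tube60 [284.28174313 299.50308621] noz [288.68999269 307.97443387]
25.5 t top [361.85490627 183.71040161] tube20 [358.09322971 178.31346373] tube60 [352.46098312 166.08944551] noz [349.46077249 164.91540619]
29 s top [257.52273709 293.78738817] tube20 [266.64713682 298.06887104] tube60 [284.34598976 298.17107981] noz [288.75299947 306.4284712 ]
29 t top [361.85490627 183.71040161] tube20 [357.72432363 178.4910423 ] tube60 [351.35560852 166.61999072] noz [348.19931134 165.52055981]
```

View pics/c7.png

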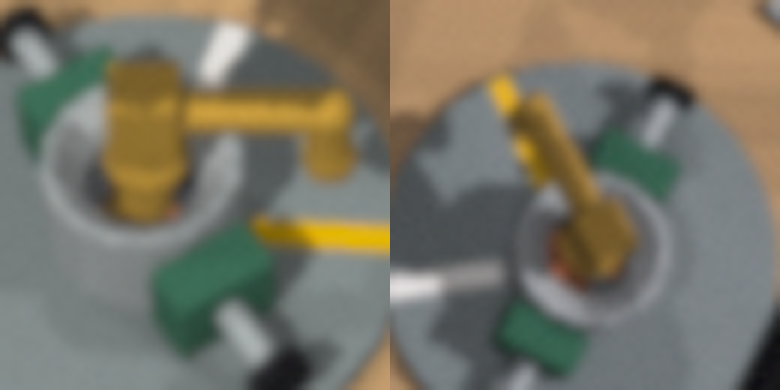

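Seated and upright, but the tube looks a few degrees short of parallel. In the top crop it runs (540,110)→(590,195), against yellow's (498,85)→(545,180). I'll fit both.

```bash
cat > fit.py <<'E'
from h import *
def tube(S,c=np.array([.531,-.216]),w=27):
    H=cv2.cvtColor(S['img'],cv2.COLOR_RGB2HSV).astype(int); V=S['img'].astype(int); t=np.radians(w); u=np.array([np.cos(t),np.sin(t)]); n=np.array([-u[1],u[0]])
    k=cv2.GaussianBlur(S['img'],(3,3),0)
    K=cv2.cvtColor(k,cv2.COLOR_RGB2HSV).astype(int); L=[]
    for r in np.arange(.024,.062,.002):
        prof=[];ss=np.arange(-.022,.0221,.0005)
        uv=np.array([proj(S,[*(c+r*u+s*n),.086]) for s in ss],np.float32)
        px=cv2.remap(S['img'],uv[:,0].reshape(1,-1),uv[:,1].reshape(1,-1),cv2.INTER_LINEAR)
        h=cv2.cvtColor(px,cv2.COLOR_RGB2HSV)[0].astype(int)
        m=(h[:,0]>12)&(h[:,0]<30)&(h[:,1]>110)
        i=np.where(m)[0]
        if len(i): L.append((r,ss[i].min(),ss[i].max()))
    L=np.array(L); 
    for j in(1,2): 
        p=np.polyfit(L[:,0],L[:,j],1); print('edge',j,'dir',w+np.degrees(np.arctan(p[0])),'off',p[1]*1e3)
    print(np.round(L*1e3,1).tolist())
E
python3 - <<'E'
from fit import *
for f in('s6.png','t6.png'): print(f); tube(load(f))
E
```

```text
s6.png
edge 1 dir 27.52770936279718 off -8.018421052631565
edge 2 dir 31.71372524087814 off 6.984210526315819
[[24.0, -8.5, 8.5], [26.0, -8.5, 9.0], [28.0, -8.0, 9.0], [30.0, -7.5, 9.0], [32.0, -7.0, 9.5], [34.0, -7.0, 10.0], [36.0, -7.0, 10.5], [38.0, -7.0, 10.5], [40.0, -7.5, 10.5], [42.0, -8.0, 11.0], [44.0, -8.0, 11.0], [46.0, -8.0, 11.0], [48.0, -8.0, 11.0], [50.0, -7.5, 11.0], [52.0, -7.5, 11.0], [54.0, -7.5, 11.5], [56.0, -7.5, 11.5], [58.0, -7.5, 11.5], [60.0, -7.5, 11.5]]
t6.png
edge 1 dir 29.93760142877165 off -6.707894736842093
edge 2 dir 54.14508987218643 off -6.165789473684197
[[24.0, -4.5, 7.5], [26.0, -4.5, 7.5], [28.0, -4.0, 7.0], [30.0, -4.0, 7.5], [32.0, -4.5, 7.5], [34.0, -5.5, 8.0], [36.0, -6.0, 8.5], [38.0, -6.0, 10.5], [40.0, -6.5, 20.0], [42.0, -6.0, 20.5], [44.0, -5.5, 20.5], [46.0, -5.0, 20.5], [48.0, -5.0, 20.5], [50.0, -4.0, 21.0], [52.0, -4.0, 21.0], [54.0, -3.5, 21.0], [56.0, -3.0, 21.0], [58.0, -2.5, 21.0], [60.0, -2.5, 21.0]]
```

```bash
cat > fit2.py <<'E'
from h import *
def cen(S,w,c=np.array([.531,-.216]),rs=np.arange(.028,.0605,.002),lim=.0125,z=.086,base=None):
    t=np.radians(w); u=np.array([np.cos(t),np.sin(t)]); n=np.array([-u[1],u[0]]); ss=np.arange(-lim,lim+1e-6,.00025); L=[]
    I=cv2.resize(S['img'],None,fx=4,fy=4,interpolation=cv2.INTER_CUBIC).astype(np.float32)
    for r in rs:
        uv=np.array([proj(S,[*(c+r*u+s*n),z]) for s in ss],np.float32)*4+1.5
        p=cv2.remap(I,uv[:,0].reshape(1,-1),uv[:,1].reshape(1,-1),cv2.INTER_LINEAR)[0]
        g=(p[:,0]-p[:,2])/(p[:,0]+1); g=np.clip(g-.2,0,.4); L.append((r,(g*ss).sum()/g.sum()))
    L=np.array(L);q=np.polyfit(*L.T,1); return w+np.degrees(np.arctan(q[0])),q[1]*1e3,np.round(L[::3,1]*1e3,1)
E
python3 - <<'E'
from fit2 import *
for f in('s6.png','t6.png'):
    for w in(25,27,29,31): print(f,w,cen(load(f),w))
print('mat')
for f in('s0.png','t0.png'):
    for w in(40,42,44): print(f,w,cen(load(f),w,c=np.array([.4762,.0698]),z=.066))
print('held 100.1'); print(cen(load('t3.png'),100.1,c=np.array([.531,-.2157]),z=.166))
print('yellow')
for f in('s0.png','t0.png'): print(f,cen(load(f),25.5,rs=np.arange(.06,.098,.002),lim=.01,z=.0105))
print('s4', cen(load('s4.png'),28,rs=np.arange(.046,.0605,.002)),'s6 same', cen(load('s6.png'),28,rs=np.arange(.046,.0605,.002)))
E
```

```text
s6.png 25 (np.float64(27.227836892650227), np.float64(0.9795748413787999), array([1.4, 2.8, 2.7, 2.7, 3. , 3.2]))
s6.png 27 (np.float64(28.366100227181278), np.float64(0.437753280420564), array([0.4, 1.8, 1.5, 1.4, 1.7, 1.8]))
s6.png 29 (np.float64(28.716551753673993), np.float64(0.23483525292353025), array([-0.5,  0.5,  0.1, -0.1, -0. , -0.1]))
s6.png 31 (np.float64(29.10799417759839), np.float64(-0.006232398532037936), array([-1.4, -0.7, -1.3, -1.6, -1.7, -1.9]))
t6.png 25 (np.float64(31.544495018246742), np.float64(-1.0560582414739115), array([2.5, 2.5, 3.7, 4.2, 4.9, 5.6]))
t6.png 27 (np.float64(33.90921663575455), np.float64(-2.2943973476078896), array([1.5, 1.2, 2.9, 3.4, 4. , 4.6]))
t6.png 29 (np.float64(36.34318996859831), np.float64(-3.6093480039307235), array([ 0.5, -0. ,  2. ,  2.7,  3.2,  3.6]))
t6.png 31 (np.float64(38.81159204221635), np.float64(-4.96521404623717), array([-0.4, -1.3,  1.1,  1.9,  2.3,  2.6]))
mat
s0.png 40 (np.float64(40.37032928492646), np.float64(0.3600216050176694), array([0.2, 0.4, 0.7, 0.9, 1.3, 0. ]))
s0.png 42 (np.float64(42.06405939074499), np.f
[... 393 characters left out ...]
, 0.6, 0.9, 1.2, 1.6, 1.7]))
t0.png 44 (np.float64(44.534079547137864), np.float64(-0.8387065055852722), array([-0.4, -0.6, -0.5, -0.4, -0.2, -0.4]))
held 100.1
(np.float64(92.68775241056983), np.float64(8.064007999592947), array([3.6, 3.9, 3.9, 1.5, 1. , 0.7]))
yellow
s0.png (np.float64(25.546861114654966), np.float64(-0.31785626068224354), array([-0.4, -0.4, -0.1, -0.2, -0.3, -0.2, -0.2]))
t0.png (np.float64(24.787570831440785), np.float64(2.5755528338478273), array([1.7, 1.8, 1.8, 1.6, 1.2, 1.4, 1.6]))
s4 (np.float64(29.044516636712206), np.float64(-0.0800575959008054), array([0.7, 0.8, 1.1])) s6 same (np.float64(28.68125073130204), np.float64(0.21719480196029892), array([0.7, 0.9, 0.9]))
```

The scene fit is reliable here: its yellow fit is 25.5° and its mat fit is 42°. It puts the spout at about 28.7°, unchanged since before the last small turn, so the elbow sits about 3° short. I'll regrip and turn it further, checking before release.

```bash
python3 - <<'E'
from h import *
go(.5312,-.2155,.2,-151.2)
E
```

```text
offset [-129.5  209.3  177.7] roll -0.06 rows 0.4789502240801313
```

Call:
{"api": "jog_arm", "payload": {
  "motion": [
    {"offset": [-129, 209, 100], "roll": -0.06, "hand": 50},
    {"offset": [-129, 209, 100], "roll": -0.06, "hand": 50},
    {"offset": [-129, 209, 100], "roll": -0.06, "hand": 50},
    {"offset": [-129, 209, 100], "roll": -0.06, "hand": 50},
    {"offset": [-129, 209, 100], "roll": -0.06, "hand": 50},
    {"offset": [-129, 209, 100], "roll": -0.06, "hand": 50},
    {"offset": [-129, 209, 100], "roll": -0.06, "hand": 50},
    {"offset": [-129, 209, 100], "roll": -0.06, "hand": 50},
    {"offset": [-129, 209, 140], "roll": -0.06, "hand": 50},
    {"offset": [-129, 209, 178], "roll": -0.06, "hand": 50},
    {"offset": [-129, 209, 178], "roll": -0.06, "hand": 50},
    {"offset": [-129, 209, 178], "roll": -0.06, "hand": 50}
  ]
}}

```text
clock: 12.98
tool_pos: [0.5297, -0.2168, 0.1991]
orientation: [179.9, -0.2, -151.2]
force: [0.2, -0.2, 0.8]
opening: 0.05
```

```bash
python3 - <<'E'
from h import *
st();go(.5312,-.2155,.079,-151.2)
E
```

```text
{'clock': np.float64(12.9833), 'tool_pos': array([ 0.5297, -0.2168,  0.1991]), 'orientation': array([ 179.919 ,   -0.1833, -151.1717]), 'joint_pos': array([-2.66370e+00,  1.14548e+01, -1.32747e+01,  2.94000e-02,
       -6.54691e+01, -5.85204e+01]), 'force': array([ 0.1577, -0.1519,  0.7608]), 'moment': array([-0.0002, -0.0552, -0.0077]), 'opening': np.float64(0.05)}
offset [ -2.3   0.3 120.1] roll 0.0 rows 0.0039486510844123175
```

Call:
{"api": "jog_arm", "payload": {
  "motion": [
    {"offset": [-0.5, 0, 35], "roll": 0, "hand": 50},
    {"offset": [-0.5, 0, 65], "roll": 0, "hand": 50},
    {"offset": [-0.5, 0, 90], "roll": 0, "hand": 50},
    {"offset": [-0.5, 0, 110], "roll": 0, "hand": 50},
    {"offset": [-0.5, 0, 120], "roll": 0, "hand": 50},
    {"offset": [-0.5, 0, 120], "roll": 0, "hand": 50},
    {"offset": [-0.5, 0, 120], "roll": 0, "hand": 50},
    {"offset": [-0.5, 0, 120], "roll": 0, "hand": 50}
  ]
}}

```text
clock: 13.65
tool_pos: [0.5328, -0.2174, 0.0819]
orientation: [-179.9, 0.1, -151.2]
force: [0.4, -0.4, 0.2]
opening: 0.0502
```

```bash
python3 - <<'E'
from h import *
st();go(.5312,-.2155,.079,-151.2)
E
```

```text
{'clock': np.float64(13.65), 'tool_pos': array([ 0.5328, -0.2174,  0.0819]), 'orientation': array([-1.798706e+02,  1.415000e-01, -1.512188e+02]), 'joint_pos': array([-2.69810e+00,  1.77243e+01, -2.17337e+01,  4.73000e-02,
       -5.03537e+01, -5.85510e+01]), 'force': array([ 0.3746, -0.37  ,  0.1506]), 'moment': array([ 0.05  , -0.0534,  0.035 ]), 'opening': np.float64(0.0502)}
offset [0.5 2.4 2.9] roll -0.0 rows 0.002632673904751981
```

Centring, then closing.

Call:
{"api": "jog_arm", "payload": {
  "motion": [
    {"offset": [0.5, 2, 3], "roll": 0, "hand": 50},
    {"offset": [0.5, 2, 3], "roll": 0, "hand": 50},
    {"offset": [0.5, 2, 3], "roll": 0, "hand": 15},
    {"offset": [0.5, 2, 3], "roll": 0, "hand": 15},
    {"offset": [0.5, 2, 3], "roll": 0, "hand": 15},
    {"offset": [0.5, 2, 3], "roll": 0, "hand": 15},
    {"offset": [0.5, 2, 3], "roll": 0, "hand": 15},
    {"offset": [0.5, 2, 3], "roll": 0, "hand": 15},
    {"offset": [0.5, 2, 3], "roll": 0, "hand": 15},
    {"offset": [0.5, 2, 3], "roll": 0, "hand": 15}
  ]
}}

```text
clock: 14.48
tool_pos: [0.5297, -0.2155, 0.0766]
orientation: [180.0, -0.0, -151.2]
force: [-1.0, 0.6, 1.8]
opening: 0.0234
```

```bash
python3 - <<'E'
from fit2 import *
st()
a=snap('scene','s7.png'); print(cen(a,28,rs=np.arange(.046,.0605,.002)))
E
```

```text
{'clock': np.float64(14.4833), 'tool_pos': array([ 0.5297, -0.2155,  0.0766]), 'orientation': array([ 1.799993e+02, -2.700000e-03, -1.512453e+02]), 'joint_pos': array([-2.54130e+00,  1.78842e+01, -2.23274e+01,  1.00000e-03,
       -4.97911e+01, -5.87047e+01]), 'force': array([-0.9859,  0.6498,  1.7822]), 'moment': array([ 0.2074,  0.1641, -0.0074]), 'opening': np.float64(0.0234)}
(np.float64(27.893122253403483), np.float64(1.253968960041583), array([1.1, 1.3, 1.2]))
```

Relative scale: tool and spout are now aligned at 28.8°, with a reading of +1.2 mm at r≈53. Yellow (25.5°) should then read about −1.9 mm. Turning 0.065 rad and checking while held.

Call:
{"api": "jog_arm", "payload": {
  "motion": [
    {"offset": [0, 0, 0], "roll": 0.02, "hand": 15},
    {"offset": [0, 0, 0], "roll": 0.04, "hand": 15},
    {"offset": [0, 0, 0], "roll": 0.065, "hand": 15},
    {"offset": [0, 0, 0], "roll": 0.065, "hand": 15},
    {"offset": [0, 0, 0], "roll": 0.065, "hand": 15},
    {"offset": [0, 0, 0], "roll": 0.065, "hand": 15}
  ]
}}

```text
clock: 15.03
tool_pos: [0.5297, -0.2155, 0.0766]
orientation: [180.0, 0.0, -155.0]
force: [-0.8, 1.0, 2.2]
opening: 0.0235
```

```bash
python3 - <<'E'
from fit2 import *
st()
a=snap('scene','s8.png'); print(cen(a,28,rs=np.arange(.046,.0605,.002)))
E
```

```text
{'clock': np.float64(15.0333), 'tool_pos': array([ 0.5297, -0.2155,  0.0766]), 'orientation': array([ 1.799988e+02,  7.000000e-04, -1.549575e+02]), 'joint_pos': array([-2.53870e+00,  1.78792e+01, -2.23288e+01, -1.90000e-03,
       -4.97919e+01, -6.24176e+01]), 'force': array([-0.8179,  1.0011,  2.2429]), 'moment': array([0.6066, 0.3296, 0.1707]), 'opening': np.float64(0.0235)}
(np.float64(25.051951544794118), np.float64(0.6245462209848872), array([-1.7, -2.1, -2.4]))
```

Held, it reads −2.1 mm (about 25.3°). Releasing, rising and moving aside.

Call:
{"api": "jog_arm", "payload": {
  "motion": [
    {"offset": [0, 0, 0], "roll": 0, "hand": 50},
    {"offset": [0, 0, 0], "roll": 0, "hand": 50},
    {"offset": [0, 0, 0], "roll": 0, "hand": 50},
    {"offset": [0, 0, 0], "roll": 0, "hand": 50},
    {"offset": [0, 0, 0], "roll": 0, "hand": 50},
    {"offset": [0, 0, 0], "roll": 0, "hand": 50}
  ]
}}

```text
clock: 15.58
tool_pos: [0.5297, -0.2156, 0.0765]
orientation: [180.0, -0.0, -155.0]
force: [-0.6, -0.3, -0.1]
opening: 0.0496
```

```bash
python3 - <<'E'
from fit2 import *
st()
a=snap('scene','s9.png'); print(cen(a,28,rs=np.arange(.046,.0605,.002)))
E
```

```text
{'clock': np.float64(15.5833), 'tool_pos': array([ 0.5297, -0.2156,  0.0765]), 'orientation': array([ 1.799992e+02, -4.700000e-03, -1.549769e+02]), 'joint_pos': array([-2.54810e+00,  1.78904e+01, -2.23327e+01,  2.00000e-03,
       -4.97814e+01, -6.24300e+01]), 'force': array([-0.5804, -0.2673, -0.0647]), 'moment': array([ 0.0292,  0.0088, -0.0399]), 'opening': np.float64(0.0496)}
(np.float64(27.96017375111656), np.float64(0.18793148136819518), array([0.2, 0.1, 0.2]))
```

On release the spout springs back about 2.5° (the reading goes from −2.1 to +0.2, about 27.7°). The first release did the same, so I'll regrip here and overturn by that amount.

Call:
{"api": "jog_arm", "payload": {
  "motion": [
    {"offset": [0, 0, 0], "roll": -0.047, "hand": 50},
    {"offset": [0, 0, 0], "roll": -0.047, "hand": 50},
    {"offset": [0, 0, 0], "roll": -0.047, "hand": 15},
    {"offset": [0, 0, 0], "roll": -0.047, "hand": 15},
    {"offset": [0, 0, 0], "roll": -0.047, "hand": 15},
    {"offset": [0, 0, 0], "roll": -0.047, "hand": 15},
    {"offset": [0, 0, 0], "roll": -0.047, "hand": 15},
    {"offset": [0, 0, 0], "roll": -0.047, "hand": 15},
    {"offset": [0, 0, 0], "roll": -0.047, "hand": 15},
    {"offset": [0, 0, 0], "roll": -0.047, "hand": 15},
    {"offset": [0, 0, 0], "roll": -0.03, "hand": 15},
    {"offset": [0, 0, 0], "roll": -0.01, "hand": 15},
    {"offset": [0, 0, 0], "roll": 0.01, "hand": 15},
    {"offset": [0, 0, 0], "roll": 0.03, "hand": 15},
    {"offset": [0, 0, 0], "roll": 0.04, "hand": 15},
    {"offset": [0, 0, 0], "roll": 0.04, "hand": 15},
    {"offset": [0, 0, 0], "roll": 0.04, "hand": 15},
    {"offset": [0, 0, 0], "roll": 0.04, "hand": 15}
  ]
}}

```text
clock: 17.13
tool_pos: [0.5297, -0.2154, 0.0766]
orientation: [180.0, -0.0, -157.3]
force: [-0.9, 2.1, 0.6]
opening: 0.0234
```

```bash
python3 - <<'E'
from fit2 import *
st()
a=snap('scene','s10.png'); print(cen(a,28,rs=np.arange(.046,.0605,.002)))
E
```

```text
{'clock': np.float64(17.1333), 'tool_pos': array([ 0.5297, -0.2154,  0.0766]), 'orientation': array([ 1.799931e+02, -3.900000e-03, -1.572546e+02]), 'joint_pos': array([-2.53970e+00,  1.78822e+01, -2.23330e+01, -6.00000e-03,
       -4.97913e+01, -6.47111e+01]), 'force': array([-0.8914,  2.0517,  0.5744]), 'moment': array([0.6838, 0.3481, 0.2499]), 'opening': np.float64(0.0234)}
(np.float64(24.742101541035385), np.float64(-0.8387041401077923), array([-3.4, -3.8, -4.1]))
```

Call:
{"api": "jog_arm", "payload": {
  "motion": [
    {"offset": [0, 0, 0], "roll": 0, "hand": 50},
    {"offset": [0, 0, 0], "roll": 0, "hand": 50},
    {"offset": [0, 0, 0], "roll": 0, "hand": 50},
    {"offset": [0, 0, 0], "roll": 0, "hand": 50},
    {"offset": [0, 0, 0], "roll": 0, "hand": 50},
    {"offset": [0, 0, 0], "roll": 0, "hand": 50}
  ]
}}

```text
clock: 17.68
tool_pos: [0.5298, -0.2156, 0.0766]
orientation: [-180.0, 0.0, -157.3]
force: [-0.4, -0.2, 0.0]
opening: 0.0491
```

```bash
python3 - <<'E'
from fit2 import *
st()
a=snap('scene','s11.png'); print(cen(a,28,rs=np.arange(.046,.0605,.002)))
E
```

```text
{'clock': np.float64(17.6833), 'tool_pos': array([ 0.5298, -0.2156,  0.0766]), 'orientation': array([-1.799969e+02,  2.300000e-03, -1.572707e+02]), 'joint_pos': array([-2.54900e+00,  1.78862e+01, -2.23287e+01,  2.40000e-03,
       -4.97817e+01, -6.47233e+01]), 'force': array([-0.3795, -0.217 ,  0.0435]), 'moment': array([-0.005 , -0.0436, -0.0545]), 'opening': np.float64(0.0491)}
(np.float64(24.888846079359215), np.float64(1.1016915185752758), array([-1.4, -1.7, -2. ]))
```

Released, it reads −1.7 mm, about 25.7°, on target. Retreating for a clear final check.

Call:
{"api": "jog_arm", "payload": {
  "motion": [
    {"offset": [0, 0, -30], "roll": 0, "hand": 50},
    {"offset": [0, 0, -70], "roll": 0, "hand": 50},
    {"offset": [0, 0, -110], "roll": 0, "hand": 50},
    {"offset": [0, 0, -150], "roll": 0, "hand": 50},
    {"offset": [0, 0, -190], "roll": 0, "hand": 50},
    {"offset": [0, 0, -220], "roll": 0, "hand": 50},
    {"offset": [130, -210, -300], "roll": 0, "hand": 50},
    {"offset": [130, -210, -300], "roll": 0, "hand": 50},
    {"offset": [130, -210, -300], "roll": 0, "hand": 50},
    {"offset": [130, -210, -300], "roll": 0, "hand": 50},
    {"offset": [130, -210, -300], "roll": 0, "hand": 50},
    {"offset": [130, -210, -300], "roll": 0, "hand": 50},
    {"offset": [130, -210, -300], "roll": 0, "hand": 50},
    {"offset": [130, -210, -300], "roll": 0, "hand": 50},
    {"offset": [130, -210, -300], "roll": 0, "hand": 50}
  ]
}}

```text
clock: 18.98
tool_pos: [0.4906, -0.46, 0.3758]
orientation: [179.9, -0.0, -157.4]
force: [-0.6, 0.8, -0.9]
opening: 0.05
```

```bash
python3 - <<'E'
from fit2 import *
st()
a=snap('scene','s12.png'); b=snap('top','t12.png')
k=lambda S,x,y,w:cv2.resize(S['img'][y:y+w,x:x+w,::-1],(390,390),interpolation=cv2.INTER_CUBIC)
cv2.imwrite('pics/c8.png',np.hstack([k(a,235,280,65),k(b,325,145,65)]))
for w in(23,25,27,28): print(w,cen(a,w),cen(b,w,lim=.011))
for p,q in (('s0.png',a),('t0.png',b)):  # bystanders unmoved
    d=np.abs(load(p)['img'].astype(int)-q['img']).sum(2)
    for X in([.59,.227,.08],[.481,.294,.08]): u,v=map(int,proj(q,X)); print(d[v-15:v+15,u-15:u+15].mean())
E
```

```text
{'clock': np.float64(18.9833), 'tool_pos': array([ 0.4906, -0.46  ,  0.3758]), 'orientation': array([ 1.799478e+02, -1.520000e-02, -1.573668e+02]), 'joint_pos': array([-2.65956e+01,  1.75484e+01,  1.74148e+01, -2.26000e-02,
       -8.99158e+01, -4.07712e+01]), 'force': array([-0.6218,  0.7613, -0.8505]), 'moment': array([ 0.0767,  0.0274, -0.0141]), 'opening': np.float64(0.05)}
23 (np.float64(23.792818808695415), np.float64(1.600229491429773), array([1.3, 2.5, 2.3, 2.1, 2.2, 2.5])) (np.float64(26.254627872247575), np.float64(0.32813363594307093), array([2.3, 2.2, 2.4, 2.7, 3.4, 3.8]))
25 (np.float64(24.708277503036083), np.float64(1.2320950767853422), array([0.4, 1.5, 1.2, 0.8, 0.8, 1. ])) (np.float64(28.499986974053513), np.float64(-0.7893186737358499), array([1.3, 1. , 1.7, 2. , 2.5, 2.8]))
27 (np.float64(24.997845439618754), np.float64(1.077655934730586), array([-0.6,  0.4, -0.2, -0.7, -0.9, -0.9])) (np.float64(30.868154573023926), np.float64(-2.034757823136835), array([ 0.3, -0.3,  0.9,  1.2,  1.7,  1.8]))
28 (np.float64(25.452681878072354), np.float64(0.8160602053150725), array([-1.1, -0.2, -0.9, -1.4, -1.6, -1.7])) (np.float64(32.08615724816818), np.float64(-2.6813984583697565), array([-0.1, -0.9,  0.5,  0.8,  1.2,  1.3]))
99.01222222222222
29.163333333333334
46.36555555555555
65.92
```

View pics/c8.png

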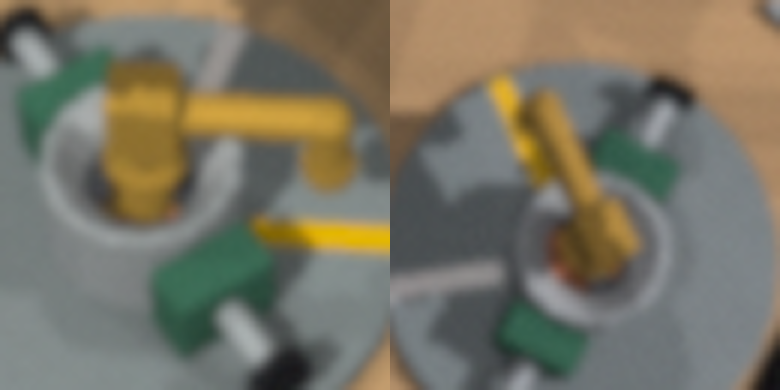

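The spout now runs parallel to yellow in both views, and the scene fit gives 24.7 to 25.5° against yellow's 25.5°. My top-view fit is spoiled by the yellow line next to the tube. The lighting shifted, so I'll use the last view to check the bystanders.

View pics/s12.png

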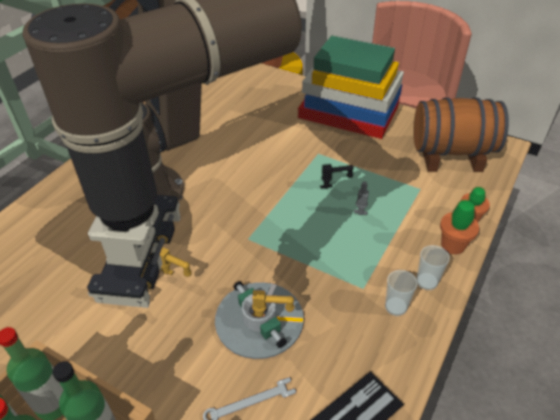

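The black elbow (335,173) and barb (362,198) stand where they were. The brass elbow is seated over yellow and the arm is clear. Handing in.

```bash
python3 -c "
from plant import order; print(order.close_job())"
```

```text
the job is handed in; nothing more can be done
None
```

The brass spout elbow is fitted in the coupling, screwed clockwise to the yellow line and released. I handed the job in at about 19 s on the robot's clock.

- **Seating:** I took the elbow farthest to the robot's left and lowered it over the white line. It met the floor firmly with the tool at 0.0783 m, which puts the grip block's centre at the expected 84 mm.
- **Turning:** the spout sprang back about 2.5 to 3° each time I let go. The first two releases therefore left it about 3° and then 2° short of yellow. I gripped it again twice and turned it about 2.5 to 3° past yellow on the last go to make up for that.
- **Spout angle:** after the last release the scene camera put the spout at about 25–25.7°, against 25.5° for the yellow line.
- **Check that disagreed:** the numeric fit from the top camera gave 26–32°. I set it aside because the yellow line sits right beside the tube in that view; by eye the two looked parallel there.
- **Bystanders:** the image difference around the black elbow and grey barb was inconclusive because the light and shadows had shifted. In the final picture both stand where they were.
- **Forces:** the largest force reading was about 9 N, and the arm was clear of everything at the end.

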